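# Lay out the bench for filling a microplate

## Task

Set up the bench for filling the 96-well plate with a twelve-channel pipette: put the reagent trough midway between the tip box and the plate, its long sides parallel to theirs and its ends level with theirs, and cover it with its lid, laid squarely on top. Stand the stock bottle upright behind the trough (on the side away from the robot), in line with it and about 2 cm from its end, and put the tip waste tub next to the plate on the side away from the tip box, parallel to and level with the plate and about 3 cm from it. Set things down without dropping them, and leave the plate, the tip box and everything else on the bench where they are.

Things in the scene. Friction and masses are not known exactly. Their poses are not given: they have to be found in the camera images.
- plate: 96-well microplate, white, low and flat with 12 x 8 round wells: 127.8 long (its x axis) x 85.5 wide (its y axis) x 14.5 mm high, lying on the bench. Origin: centre of its underside; +x points away from the robot (within about 0.1 rad), z up. Loose, but stays where it is.
- tipbox: Open grey tip box filled with 96 upright pipette tips, same footprint as the plate: 127.8 long (x axis) x 85.5 wide (y axis) x 62 mm high. It stands beside the plate, long sides parallel to within 0.02 rad, centres about 205 mm apart, so with about 120 mm of free bench between the two; it may be to the plate's left or right. Origin: centre of its underside; +x points away from the robot, z up. Loose, but stays where it is.
- trough_c (a point): Reagent trough: small white open reservoir with a V-shaped inside, 118 long (x axis) x 48 wide (y axis) x 30 mm high, walls 3 mm, straight sides to grip, about 60 g. Point: its centre, 15 mm above its underside; z up. Its two ends are alike.
- lid_c (a point): Lid of the trough: frosted pale grey flat cover 130 long (x axis) x 60 wide (y axis) x 3 mm thick, with a grip bar standing on top at its middle, 50 long (along x) x 12 wide x 20 mm high; overall height 23 mm, about 45 g. Lies bar up on the bench at the start. It has no rim: it rests flat on top of the trough and overhangs it by 6 mm all round. Point: its centre, 11.5 mm above its underside; z up. Both ends alike.
- bottle_c (a point): Stock bottle: small round off-white plastic bottle with a white screw cap, 88 mm high. Body 40 mm diameter up to 56 mm, then a shoulder, cap 28 mm diameter from 68 mm to the top, about 90 g, closed. Point: on its axis, half-way up (44 mm above its underside); z up.
- tub_c (a point): Tip waste tub: grey open rectangular tub, deeper and larger than the trough, 140 long (x axis) x 60 wide (y axis) x 65 mm high, walls 3 mm, straight sides to grip, about 120 g, empty. Point: its centre, 32.5 mm above its underside; z up. Both ends alike.
- tuberack: Bystander: blue microtube rack with a few small tubes, 75 x 120 mm, 53 mm high, on the bench beyond the work. Origin: centre of its underside.
- tape: Bystander: roll of light blue tape lying flat on the bench, 96 mm diameter, 19 mm high. Origin: centre of its underside.
Not all that is in view belongs to the job. What is shaped like the part that bears trough_c but blue is not meant. Leave any turquoise look-alike of the part that bears lid_c alone.

How it is judged:
At the end, for the whole second after the job is handed in: Trough midway (13 mm), level with plate (16), lid centred on it (9); bottle upright beyond it, 15 mm off its axis at most, gap 7-35; tub on the plate's side away from the tip box, gap 14-46, level (16); trough, lid and tub parallel (0.15 rad), flat; all released, at rest (horizontal distance between trough_c and plate below 0.118 m and horizontal distance between trough_c and tipbox below 0.118 m and x of trough_c in the frame of plate between -0.016 and 0.016 m and angle between the x axis of each of trough_c, tub_c and the x axis of plate, either way round below 0.15 rad and angle between each of trough_c, lid_c, tub_c's own z axis and vertical below 0.06 rad and height (world z) of trough_c below 0.02 m and x of lid_c in the frame of trough_c between -0.009 and 0.009 m and y of lid_c in the frame of trough_c between -0.009 and 0.009 m and z of lid_c in the frame of trough_c between 0.022 and 0.031 m and angle between the x axis of lid_c and the x axis of trough_c, either way round below 0.15 rad and y of bottle_c in the frame of trough_c between -0.015 and 0.015 m and horizontal distance between bottle_c and trough_c between 0.086 and 0.114 m and x of bottle_c in the frame of plate above 0.06 m and angle between bottle_c's own z axis and vertical below 0.1 rad and height (world z) of bottle_c below 0.05 m and horizontal distance between tub_c and plate between 0.087 and 0.119 m and x of tub_c in the frame of plate between -0.016 and 0.016 m and horizontal distance between tub_c and tipbox above 0.26 m and height (world z) of tub_c below 0.038 m and linear speed of each of trough, lid, bottle, tub below 0.02 m/s); the robot touches nothing.
It fails at once if the plate or the tip box is pushed out of its place (more than 10 mm) (distance of any of plate, tipbox from where it was at the start of the episode above 0.01 m).
It fails at once if the tube rack or the roll of tape is moved (more than 15 mm) (distance of any of tuberack, tape from where it was at the start of the episode above 0.015 m).
It fails at once if a thing is dropped: it comes down on the bench or trough faster than 0.5 m/s ((height (world z) of trough_c below 0.027 m and linear speed of trough above 0.5 m/s) or (height (world z) of tub_c below 0.0445 m and linear speed of tub above 0.5 m/s) or (height (world z) of bottle_c below 0.056 m and linear speed of bottle above 0.5 m/s) or (height (world z) of lid_c below 0.055 m and horizontal distance between lid_c and trough_c below 0.04 m and linear speed of lid above 0.5 m/s)).
It also fails if it takes over 112 s, if anything falls off the work surface, if the arm or the gripper's body presses on something with over 40 N, if the wrist force passes 120 N, or if a joint passes its speed limit or range.

## Robot

A 6-joint arm with a two-finger parallel gripper is mounted at the origin on the work surface. World frame = base frame: x ahead of the robot, y to its left, z up, the work surface at z = 0. Lengths are in m, angles in rad, forces in N, time in s.
With the tool pointing down it reaches from about 0.4 to 0.825 m from the base axis. Payload 7 kg.
Tool frame: the origin (TCP) lies between the finger pads; the fingertips stand 11 mm ahead of it and the grasp point (between the pads) lies 8 mm behind it (arm.tips_ahead is the distance from the TCP to the fingertips, in m); z points along the fingers, x is the direction in which the jaws open and shut, and the axes are right-handed (so a half turn about z gives the same grasp; the last joint's range is limited). The gripper opens to 88 mm and grips with 3 to 60 N. Pads are 19 mm wide; open, the fingers measure 130 mm over their backs; the gripper's body (78 mm by 193 mm) begins 47 mm behind the grasp point.
Start: joints at [-0.893, 0.359, 0.012, 0, -1.224, -0.288], TCP at [0.256, -0.624, 0.238] pointing down, gripper open.
Joint ranges: [-3.07, 3.07], [-1.43, 2.12], [-1.02, 1.25], [-3.03, 1.67], [-3.05, -0], [-3.03, 3.03]. Speed limits (rad/s): [2.39, 2.39, 3.01, 3.14, 3.14, 3.14].

## Interface

Orientations are given as [roll, pitch, yaw] about the fixed x, y, z axes, in that order (R = Rz(yaw) Ry(pitch) Rx(roll)).
In Python, from station import arm, optics, finder gives the robot as it stands. The module is installed in compiled form; this text tells all that it offers.
- The arm moves only by the tool apply_moves, never from a script. Its argument "increments" is one flat list of numbers, 6 for each row, row after row: the shift along the world's x, y, z in m, then the turn, a rotation vector about the world's x, y, z in rad. In form: [tx, ty, tz, rx, ry, rz, tx, ty, tz, rx, ry, rz, ...]. A call has 1 to 20 rows; each row shifts and turns the pose as measured when the row begins; what a row does not reach is not made up. A row lasts 1/12 s, in which the tool goes at most 41.7 mm and 7.16 degrees, less where a joint would pass 70% of its speed; a pose out of reach is approached as far as the arm can. A call with a gripper value outside its range is refused whole. "hand" is the closure, from 0 (fully open) to 1 (shut), set as the call begins (left out, the last holds). The fingers move at their own pace and stop on an object; "force" is the grip in N (left out, the last holds). Time passes only in rows, so rows that do not move let the fingers close. It gives the time, the measured TCP pose, the force and the opening at its end, in the units of the state.
- arm.get_state(): the state, without advancing time (a new reading comes with each control period).
- optics.grab_frame(name): name is "scene" or "top"; returns the picture (400x640x3 uint8, red, green, blue); there is no depth.
- optics.camera_model(name): a dict with "fx", "fy", "cx", "cy" (pixels), "world_to_cam" (4x4, takes a point from world to camera coordinates). Camera axes: x right, y up, looking along -z (the intrinsics and any distortion apply to the point x, -y, -z); pixel columns grow to the right and rows downward; lengths in m; the calibration is good to about 2 mm. A picture is of the moment at which its call begins. camera_model takes no time and is no camera call.
- arm.job_done(): hands the job in, once; it reports no verdict.
Trained networks look in the newest picture that a camera, given by its name, has taken for a name from the list of things; names that differ only in an ending like _2 or _b are one class to them, and where a whole thing is asked for, a point or a joint stands for the part that bears it (a point fixed in the world has none). Each returns a list of dicts, best first, with "conf" (0 to 1); they miss things now and then, are a little off and sometimes report something else, mostly with a low value. They report only what shows in the picture. A call takes as long as a camera call. They do not tell look-alikes from the thing itself.
- finder.find_in(camera, name): "box" ([left, top, right, bottom] in pixels, round what is visible of it).
- finder.landmark_of(camera, name): "point" ([column, row] in pixels: a listed point, or the origin of a listed thing).
The state is a dict: "t": time; "q": joint angles; "qd": joint speeds; "joint_efforts": joint torques, N m; "eef_pos": TCP position; "ee_rot": TCP orientation; "force": force on the tool from outside, world axes, zero at the start; "moment": the same for the moment, N m; "width": finger opening in m.
Only numpy, scipy, OpenCV 4.12 (cv2) and the standard library are available. Lean on these libraries where they do the work, as an engineer would, in place of code of your own. Each camera call takes 0.05 s, during which the arm holds its last target. There are 200 camera calls.

## Working session

There is one attempt and no reset: what is moved stays moved. The work goes in short steps, Python scripts to look and compute and a tool call to move; the robot and the scene stay as the last step left them, time stands still between calls to the robot, and variables do not carry over. Pictures are saved under pics/ and viewed, about 12 in all and at most 16, crops included, and the job is handed in when it is done.

Besides the shell and the picture viewer there is one more tool, called after ">>>" by a JSON object that holds its "api" and its "payload", one argument or row to a line. apply_moves: Moves the arm, as the interface text tells. Its arguments: {"type":"object","properties":{"increments":{"type":"array"},"hand":{"type":"number"},"force":{"type":"number"}},"required":["increments"]}

```bash
mkdir -p pics; cat > h.py <<'E'
import numpy as np, cv2
from station import arm, optics, finder
def grab(cam,fn=None):
    im=optics.grab_frame(cam)
    if fn: cv2.imwrite('pics/'+fn,im[:,:,::-1])
    return im
def proj(cam,P):
    m=optics.camera_model(cam); P=np.atleast_2d(P)
    c=(np.c_[P,np.ones(len(P))]@np.array(m['world_to_cam']).T)[:,:3]*[1,-1,-1]
    return np.c_[m['fx']*c[:,0]/c[:,2]+m['cx'],m['fy']*c[:,1]/c[:,2]+m['cy']]
def unproj(cam,uv,z):
    m=optics.camera_model(cam); W=np.array(m['world_to_cam']); R,t=W[:3,:3],W[:3,3]
    uv=np.atleast_2d(uv).astype(float)
    d=np.c_[(uv[:,0]-m['cx'])/m['fx'],-(uv[:,1]-m['cy'])/m['fy'],-np.ones(len(uv))]@R
    o=-R.T@t
    return o+d*((z-o[2])/d[:,2])[:,None]
E
python3 - <<'E'
from h import *
print({k:v for k,v in optics.camera_model('top').items()})
print(optics.camera_model('scene'))
H=dict(plate=0,tipbox=0,trough_c=.015,lid_c=.0115,bottle_c=.044,tub_c=.0325,tuberack=0,tape=0)
for c in('top','scene'):
    grab(c,c+'0.png')
    for n,z in H.items():
        for d in finder.landmark_of(c,n)[:3]:
            print(c,n,round(d['conf'],2),np.round(d['point']),unproj(c,d['point'],z)[0].round(3))
print(arm.get_state())
E
```

```text
{'fx': 392.1859782891675, 'fy': 392.1859782891675, 'cx': 320.0183242360261, 'cy': 201.90448839074054, 'world_to_cam': array([[ 0.00718327, -0.99971409, -0.02280664, -0.0207888 ],
       [ 0.99719732,  0.00546294,  0.07461676, -0.53525978],
       [-0.07447083, -0.02327871,  0.99695145, -1.05985328],
       [ 0.        ,  0.        ,  0.        ,  1.        ]])}
{'fx': 386.3917203870853, 'fy': 386.3917203870853, 'cx': 314.7284084209463, 'cy': 197.10666770575358, 'world_to_cam': array([[-0.66318514,  0.74845257,  0.00205523,  0.36244697],
       [-0.63943599, -0.56801111,  0.51815537,  0.29687334],
       [ 0.38898211,  0.34231876,  0.85528404, -1.37575146],
       [ 0.        ,  0.        ,  0.        ,  1.        ]])}
top plate 0.96 [362. 186.] [ 0.583 -0.134  0.   ]
top plate 0.58 [284. 193.] [0.563 0.083 0.   ]
top trough_c 0.84 [457. 236.] [ 0.445 -0.392  0.015]
top trough_c 0.83 [471. 288.] [ 0.306 -0.426  0.015]
top trough_c 0.66 [405. 269.] [ 0.355 -0.249  0.015]
top lid_c 0.88 [240. 292.] [0.286 0.202 0.012]
top lid_c 0.8 [273. 240.] [0.43  0.113 0.012]
top bottle_c 0.71 [348.
[... 820 characters left out ...]
91 [201. 156.] [ 0.632 -0.426  0.   ]
{'t': 0.9, 'q': array([-8.92921573e-01,  3.58550148e-01,  1.19027824e-02,  1.02733359e-05,
       -1.22407521e+00, -2.88123424e-01]), 'qd': array([-5.81340146e-04,  6.73627141e-04,  2.67184475e-04, -2.41932259e-05,
        9.24405392e-06,  1.55636540e-03]), 'joint_efforts': array([ 2.28851539e-03, -5.82358575e+01,  2.93300468e+01,  7.00206622e+00,
        1.25427227e-02,  1.56743194e-06]), 'eef_pos': array([ 0.25646407, -0.62436755,  0.23759657]), 'ee_rot': array([3.14158096e+00, 7.34597842e-05, 1.96055115e+00]), 'force': array([-0.5479083 , -0.57853979,  0.24684516]), 'moment': array([ 0.00672012, -0.00842477,  0.01077655]), 'width': 0.0878855534260623}
```

View pics/top0.png

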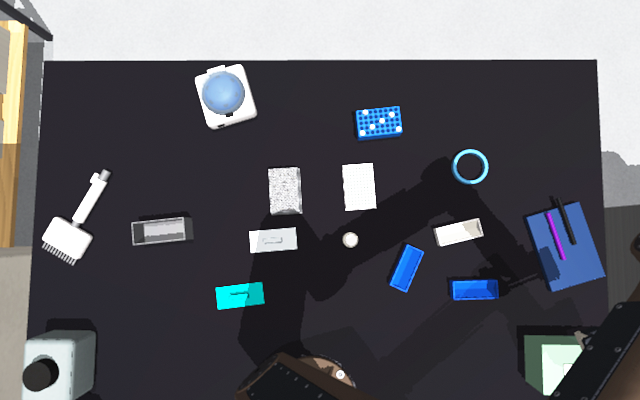

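View pics/scene0.png

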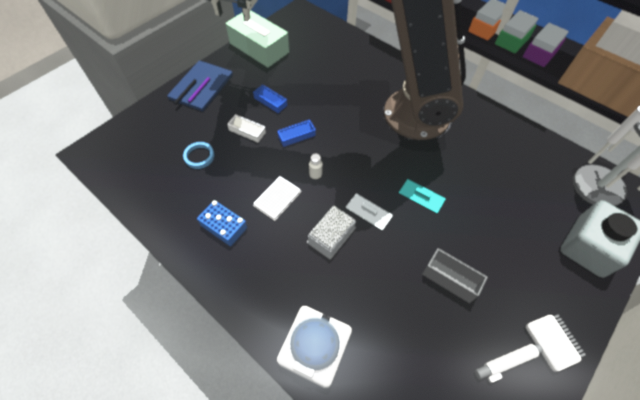

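```bash
cat > fit.py <<'E'
from h import *
from scipy.optimize import minimize
BOX=dict(plate=(.1278,.0855,0,.0145),tipbox=(.1278,.0855,0,.062),trough=(.118,.048,0,.03),lid=(.13,.06,0,.003),tub=(.14,.06,0,.065))
def corners(n,x,y,a,z0=0):
    L,W,b,t=BOX[n]; c,s=np.cos(a),np.sin(a)
    return np.array([[x+c*i*L/2-s*j*W/2,y+s*i*L/2+c*j*W/2,z0+k] for k in(b,t) for i,j in((1,1),(1,-1),(-1,-1),(-1,1))])
def hull(cam,P): return cv2.convexHull(proj(cam,P).astype(np.float32))
def raster(h,roi,S=8):
    x0,y0,x1,y1=roi; m=np.zeros(((y1-y0)*S,(x1-x0)*S),np.uint8)
    cv2.fillConvexPoly(m,np.round((h[:,0]-[x0,y0]+.5)*S*16).astype(np.int32),255,shift=4)
    return cv2.resize(m,(x1-x0,y1-y0),interpolation=cv2.INTER_AREA)/255.
def mask(im,roi,thr):
    x0,y0,x1,y1=roi; g=im[y0:y1,x0:x1].max(2)
    b=(g>thr).astype(np.uint8)
    n,l,st,_=cv2.connectedComponentsWithStats(b)
    b=(l==1+np.argmax(st[1:,4])).astype(np.uint8)
    c,_=cv2.findContours(b,cv2.RETR_EXTERNAL,cv2.CHAIN_APPROX_NONE)
    hh=cv2.convexHull(np.vstack(c)); o=np.zeros_like(b); cv2.fillConvexPoly(o,hh,1); return o.astype(float)
def fit(n,ims,x,y,a,thr=75,z0=0):
    M={}
    for c,im in ims.items():
        h=hull(c,corners(n,x,y,a,z0))[:,0]; lo=np.floor(h.min(0)-9).astype(int); hi=np.ceil(h.max(0)+9).astype(int)
        roi=(*np.maximum(lo,0),*np.minimum(hi,[640,400])); M[c]=(roi,mask(im,roi,thr))
    f=lambda p:sum(np.abs(raster(hull(c,corners(n,p[0]/100,p[1]/100,p[2]/10,z0)),r)-m).sum() for c,(r,m) in M.items())
    s=np.array([x*100,y*100,a*10]); sim=s+np.array([[0,0,0],[1,0,0],[0,1,0],[0,0,1.5]])
    r=minimize(f,s,method='Nelder-Mead',options=dict(initial_simplex=sim,xatol=.01,fatol=.3))
    return r.x/[100,100,10],r.fun,M
E
python3 - <<'E'
from fit import *
ims={c:cv2.imread(f'pics/{c}0.png')[:,:,::-1] for c in('top','scene')}
G=dict(plate=(.585,-.131,0),tipbox=(.575,.075,0),trough=(.452,-.392,1.7),lid=(.43,.11,1.57),tub=(.445,.41,1.57))
vis={c:cv2.resize(np.ascontiguousarray(im[:,:,::-1]),None,fx=3,fy=3,interpolation=cv2.INTER_CUBIC) for c,im in ims.items()}
for n,g in G.items():
    for cs in(['top'],['scene'],['top','scene']):
        p,e,M=fit(n,{c:ims[c] for c in cs},*g,thr=75 if n!='tub' else 70); print(n,cs,p.round(4),round(e,1))
    for c in ims:
        cv2.polylines(vis[c],[np.round((hull(c,corners(n,*p))+.5)*3).astype(int)],True,(0,0,255),1)
cv2.imwrite('pics/t1.png',vis['top'][460:780,380:1180+300][:, :1100]); 
cv2.imwrite('pics/m.png',cv2.resize(np.vstack([vis['top'][450:780,380:1480],vis['scene'][300:930,630:1500][:, :].copy() if 0 else cv2.resize(vis['scene'][250:950,550:1650],(1100,700))]),None,fx=.58,fy=.58,interpolation=cv2.INTER_AREA))
E
```

```text
plate ['top'] [ 0.5801 -0.1245  0.0819] 85.4
plate ['scene'] [ 0.5947 -0.1068 -0.2603] 811.7
plate ['top', 'scene'] [ 0.5802 -0.1243  0.0801] 923.3
tipbox ['top'] [0.5632 0.0776 0.0655] 93.8
tipbox ['scene'] [0.5685 0.0819 0.0632] 77.6
tipbox ['top', 'scene'] [0.5664 0.0792 0.0765] 251.9
trough ['top'] [ 0.4561 -0.3944  1.8421] 99.5
trough ['scene'] [ 0.4538 -0.3931  1.9364] 140.6
trough ['top', 'scene'] [ 0.4558 -0.3941  1.8477] 244.9
lid ['top'] [0.4299 0.1136 1.678 ] 109.6
lid ['scene'] [0.4285 0.1164 1.6092] 181.6
lid ['top', 'scene'] [0.4301 0.1141 1.6627] 291.8
tub ['top'] [0.453  0.4129 1.7011] 102.0
tub ['scene'] [0.4483 0.4118 1.7017] 160.1
tub ['top', 'scene'] [0.4513 0.4123 1.6971] 308.5
```

View pics/m.png

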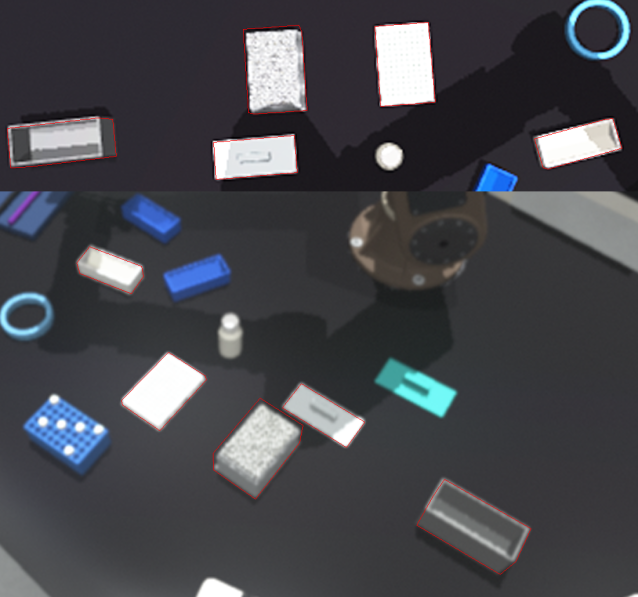

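>>> {"api": "apply_moves", "payload": {
  "increments": [0.0143,0.0164,-0.0084,0,0,-0.12,0.0143,0.0164,-0.0084,0,0,-0.12,0.0143,0.0164,-0.0084,0,0,-0.12,0.0143,0.0164,-0.0084,0,0,-0.12,0.0143,0.0164,-0.0084,0,0,-0.12,0.0143,0.0164,-0.0084,0,0,-0.12,0.0143,0.0164,-0.0084,0,0,-0.12,0.0143,0.0164,-0.0084,0,0,-0.12,0.0143,0.0164,-0.0084,0,0,-0.12,0.0143,0.0164,-0.0084,0,0,-0.12,0.0143,0.0164,-0.0084,0,0,-0.12,0.0143,0.0164,-0.0084,0,0,-0.12,0.0143,0.0164,-0.0084,0,0,-0.12,0.0143,0.0164,-0.0084,0,0,-0.12],
  "hand": 0,
  "force": 20
}}

```text
t: 2.07
eef_pos: [0.4622, -0.3883, 0.1185]
ee_rot: [3.137, 0.004, 0.216]
force: [-0.5, -0.5, -0.2]
width: 0.0875
```

```bash
cat >> fit.py <<'E'
def bcirc(x,y):
    t=np.linspace(0,2*np.pi,24,endpoint=False)
    return np.vstack([np.c_[x+r*np.cos(t),y+r*np.sin(t),0*t+z] for r,z in((.02,0),(.02,.056),(.014,.068),(.014,.088))])
def fitb(ims,x,y,thr=75):
    M={}
    for c,im in ims.items():
        h=hull(c,bcirc(x,y))[:,0]; lo=np.floor(h.min(0)-9).astype(int); hi=np.ceil(h.max(0)+9).astype(int)
        roi=(*lo,*hi); M[c]=(roi,mask(im,roi,thr))
    f=lambda p:sum(np.abs(raster(hull(c,bcirc(*p/100)),r)-m).sum() for c,(r,m) in M.items())
    s=np.array([x,y])*100
    r=minimize(f,s,method='Nelder-Mead',options=dict(initial_simplex=s+np.array([[0,0],[1,0],[0,1]]),xatol=.01,fatol=.3))
    return r.x/100,r.fun
E
python3 - <<'E'
from fit import *
ims={c:cv2.imread(f'pics/{c}0.png')[:,:,::-1] for c in('top','scene')}
for cs in(['top'],['scene'],['top','scene']): print(cs,fitb({c:ims[c] for c in cs},.427,-.1))
E
```

```text
['top'] (array([ 0.4338016 , -0.09827132]), np.float64(20.08627450980392))
['scene'] (array([ 0.43362598, -0.09907227]), np.float64(70.43921568627451))
['top', 'scene'] (array([ 0.43389728, -0.09806946]), np.float64(90.48627450980393))
```

>>> {"api": "apply_moves", "payload": {
  "increments": [-0.006,-0.006,0,0,0,0.06,0,0,-0.02,0,0,0,0,0,-0.02,0,0,0,0,0,-0.02,0,0,0,0,0,-0.02,0,0,0,0,0,-0.012,0,0,0,0,0,-0.005,0,0,0,0,0,0,0,0,0]
}}

```text
t: 2.73
eef_pos: [0.4612, -0.3906, 0.0177]
ee_rot: [3.135, 0.001, 0.265]
force: [0.1, 0.3, -0.1]
width: 0.0876
```

```bash
python3 -c "
from h import *
a=grab('top')[190:270,400:520];b=grab('scene')[90:170,200:320]
cv2.imwrite('pics/g1.png',cv2.resize(np.hstack([a,b])[:,:,::-1],None,fx=3.3,fy=3.3,interpolation=cv2.INTER_CUBIC))"
```

```text
(no output)
```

View pics/g1.png

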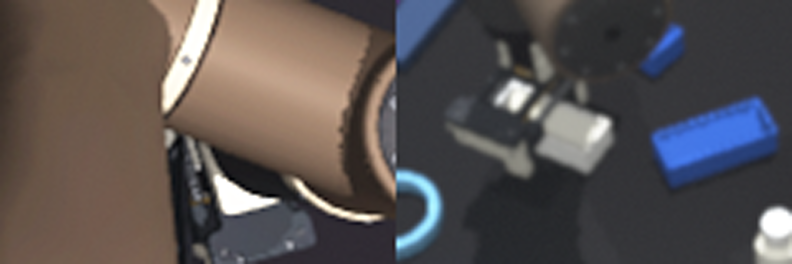

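>>> {"api": "apply_moves", "payload": {
  "increments": [-0.004,-0.002,-0.002,0,0,0.012,0,0,0,0,0,0,0,0,0,0,0,0,0,0,0,0,0,0,0,0,0,0,0,0,0,0,0,0,0,0,0,0,0,0,0,0,0,0,0,0,0,0],
  "hand": 1,
  "force": 20
}}

```text
t: 3.5
eef_pos: [0.46, -0.3947, 0.022]
ee_rot: [3.128, -0.007, 0.278]
force: [0.2, 0.2, -1.0]
width: 0.0477
```

>>> {"api": "apply_moves", "payload": {
  "increments": [0,0,0.01,0,0,0,0,0,0.025,0,0,0,0,0,0.025,0,0,0,0,0,0.025,0,0,0,0,0,0.025,0,0,0,0.0081,0.0266,0,0,0,0.098,0.0081,0.0266,0,0,0,0.098,0.0081,0.0266,0,0,0,0.098,0.0081,0.0266,0,0,0,0.098,0.0081,0.0266,0,0,0,0.098,0.0081,0.0266,0,0,0,0.098,0.0081,0.0266,0,0,0,0.098,0.0081,0.0266,0,0,0,0.098,0.0081,0.0266,0,0,0,0.098,0.0081,0.0266,0,0,0,0.098,0.0081,0.0266,0,0,0,0.098,0.0081,0.0266,0,0,0,0.098,0.0081,0.0266,0,0,0,0.098,0,0,0,0,0,0]
}}

```text
t: 5.08
eef_pos: [0.5666, -0.0328, 0.1516]
ee_rot: [3.119, -0.008, 1.614]
force: [-0.2, -0.8, -0.9]
width: 0.0478
```

```bash
cat > go.py <<'E'
import sys
from h import *
from scipy.spatial.transform import Rotation as R
x,y,z,a=map(float,sys.argv[1:5])
s=arm.get_state()
d=R.from_euler('xyz',[np.pi,0,a])*R.from_euler('xyz',s['ee_rot']).inv()
print('at',s['eef_pos'].round(4),'d',(np.array([x,y,z])-s['eef_pos']).round(4),d.as_rotvec().round(4),'q',s['q'].round(2))
E
python3 go.py .573 -.0225 .085 1.649
```

```text
at [ 0.5666 -0.0328  0.1516] d [ 0.0064  0.0103 -0.0666] [-0.0092  0.0225  0.0354] q [ 0.29  0.24 -0.36 -0.   -0.94 -1.81]
```

>>> {"api": "apply_moves", "payload": {
  "increments": [0.0064,0.0103,0,-0.0092,0.0225,0.0354,0,0,-0.017,0,0,0,0,0,-0.017,0,0,0,0,0,-0.017,0,0,0,0,0,-0.01,0,0,0,0,0,0,0,0,0]
}}

```text
t: 5.58
eef_pos: [0.5747, -0.0189, 0.094]
ee_rot: [3.137, -0.0, 1.656]
force: [-0.3, -0.2, -0.7]
width: 0.0479
```

```bash
python3 go.py .573 -.0225 .024 1.649; python3 -c "
from h import *
a=grab('top')[140:240,250:400];b=grab('scene')[150:270,230:410]
cv2.imwrite('pics/g2.png',np.hstack([cv2.resize(a,(450,300),interpolation=2),cv2.resize(b,(450,300),interpolation=2)])[:,100:,::-1])"
```

```text
at [ 0.5747 -0.0189  0.094 ] d [-0.0017 -0.0036 -0.07  ] [-0.0009  0.0049 -0.0067] q [ 0.31  0.33 -0.4   0.   -0.84 -1.79]
```

View pics/g2.png

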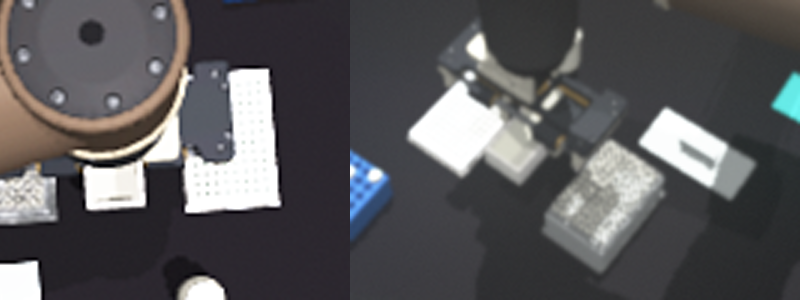

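>>> {"api": "apply_moves", "payload": {
  "increments": [-0.0017,-0.0036,-0.012,-0.0009,0.005,-0.0067,0,0,-0.012,0,0,0,0,0,-0.012,0,0,0,0,0,-0.012,0,0,0,0,0,-0.01,0,0,0,0,0,0,0,0,0]
}}

```text
t: 6.18
eef_pos: [0.577, -0.0236, 0.0398]
ee_rot: [3.131, -0.001, 1.647]
force: [-0.5, -0.3, -0.6]
width: 0.0478
```

```bash
python3 go.py .573 -.0225 .023 1.649
```

```text
at [ 0.577  -0.0236  0.0398] d [-0.004   0.0011 -0.0168] [-0.0021  0.0109  0.0025] q [ 0.3   0.4  -0.45  0.   -0.71 -1.79]
```

>>> {"api": "apply_moves", "payload": {
  "increments": [-0.003,0.001,-0.006,-0.002,0.011,0.0025,0,0,-0.006,0,0,0,0,0,-0.004,0,0,0,0,0,-0.003,0,0,0,0,0,-0.002,0,0,0,0,0,-0.002,0,0,0]
}}

```text
t: 6.68
eef_pos: [0.5754, -0.0228, 0.0206]
ee_rot: [3.14, 0.001, 1.65]
force: [-11.6, 3.0, 28.0]
width: 0.048
```

```bash
python3 go.py .574 -.0225 .022 1.649
```

```text
at [ 0.5754 -0.0228  0.0206] d [-0.0014  0.0003  0.0014] [ 0.0007  0.002  -0.0011] q [ 0.3   0.43 -0.46  0.   -0.68 -1.79]
```

>>> {"api": "apply_moves", "payload": {
  "increments": [0,0,0.001,0,0,0,0,0,0,0,0,0,0,0,0,0,0,0,0,0,0,0,0,0],
  "hand": 0.3
}}

```text
t: 7.02
eef_pos: [0.5767, -0.0223, 0.0235]
ee_rot: [3.136, 0.0, 1.651]
force: [0.4, -0.2, 0.6]
width: 0.0609
```

>>> {"api": "apply_moves", "payload": {
  "increments": [0,0,0.012,0,0,0,0,0,0.025,0,0,0,0,0,0.025,0,0,0,0,0,0.03,0,0,0,0,0,0.03,0,0,0,-0.0205,-0.0108,0,0,0,0,-0.0205,-0.0108,0,0,0,0,-0.0205,-0.0108,0,0,0,0,-0.0205,-0.0108,0,0,0,0,-0.0205,-0.0108,0,0,0,0,-0.0205,-0.0108,0,0,0,0,-0.0205,-0.0108,0,0,0,0,0,0,0,0,0,0]
}}

```text
t: 8.1
eef_pos: [0.4264, -0.1005, 0.147]
ee_rot: [3.139, 0.001, 1.652]
force: [-0.7, -0.3, -0.8]
width: 0.0615
```

```bash
python3 go.py .434 -.098 .03 1.649; cat > chk.py <<'E'
from fit import *
import sys
fn=sys.argv[1]; names=sys.argv[2:]
ims={c:grab(c,f'{fn}_{c}.png') for c in('top','scene')}
G=dict(plate=(.580,-.1243,.08),tipbox=(.5664,.0792,.075),trough=(.574,-.0225,.078),tub=(.588,-.227,.078))
for n in names:
    for cs in(['top'],['scene'],['top','scene']):
        p,e,M=fit(n,{c:ims[c] for c in cs},*G[n],thr=75 if n!='tub' else 70); print(n,cs,p.round(4),round(e,1))
E
python3 chk.py a trough plate tipbox
```

```text
at [ 0.4264 -0.1005  0.147 ] d [ 0.0076  0.0025 -0.117 ] [ 0.0011  0.0025 -0.003 ] q [ 0.22  0.05 -0.62  0.   -0.9  -1.71]
trough ['top'] [ 0.5737 -0.0226  0.0628] 114.8
trough ['scene'] [ 0.577  -0.0387 -0.2612] 1064.1
trough ['top', 'scene'] [ 0.5737 -0.0226  0.041 ] 1193.3
plate ['top'] [ 0.5801 -0.1245  0.0794] 84.4
plate ['scene'] [ 0.5834 -0.0875 -0.328 ] 1203.6
plate ['top', 'scene'] [ 0.5799 -0.124   0.0735] 1319.4
tipbox ['top'] [0.5629 0.0778 0.0724] 94.0
tipbox ['scene'] [0.5675 0.083  0.0685] 90.9
tipbox ['top', 'scene'] [0.565  0.0802 0.0763] 283.2
```

View pics/a_top.png

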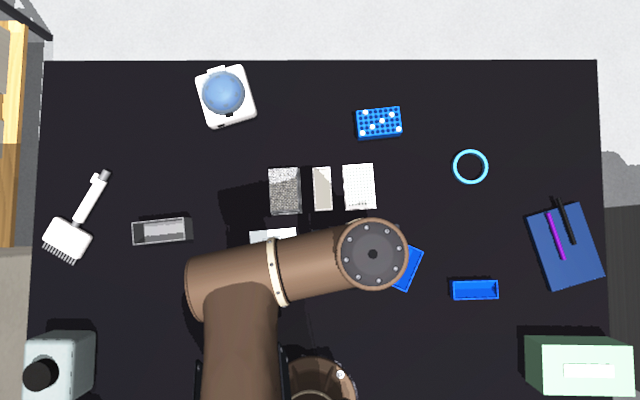

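>>> {"api": "apply_moves", "payload": {
  "increments": [0.0076,0.0025,0,0,0,0,0,0,0,0,0,0,0,0,-0.024,0,0,0,0,0,-0.024,0,0,0,0,0,-0.024,0,0,0,0,0,-0.024,0,0,0,0,0,-0.018,0,0,0,0,0,-0.004,0,0,0],
  "hand": 0
}}

```text
t: 8.87
eef_pos: [0.4489, -0.0934, 0.027]
ee_rot: [3.127, 0.002, 1.657]
force: [-0.5, -0.1, 0.3]
width: 0.0876
```

```bash
python3 go.py .434 -.098 .028 1.649
```

```text
at [ 0.4489 -0.0934  0.027 ] d [-0.0149 -0.0046  0.001 ] [ 0.0011  0.0151 -0.0082] q [ 0.23  0.26 -0.73  0.01 -0.57 -1.72]
```

>>> {"api": "apply_moves", "payload": {
  "increments": [-0.008,-0.003,0.001,0.001,0.015,-0.008,-0.007,-0.002,0,0,0,0,0,0,0,0,0,0]
}}

```text
t: 9.12
eef_pos: [0.4334, -0.0982, 0.027]
ee_rot: [-3.135, 0.001, 1.65]
force: [-1.3, 0.5, -0.4]
width: 0.0875
```

```bash
python3 go.py .434 -.098 .028 1.649
```

```text
at [ 0.4334 -0.0982  0.027 ] d [0.0006 0.0002 0.001 ] [ 0.0013 -0.0062 -0.0009] q [ 0.22  0.25 -0.74 -0.   -0.59 -1.71]
```

>>> {"api": "apply_moves", "payload": {
  "increments": [0,0,0,0,-0.006,0,0,0,0,0,0,0,0,0,0,0,0,0,0,0,0,0,0,0,0,0,0,0,0,0,0,0,0,0,0,0,0,0,0,0,0,0,0,0,0,0,0,0],
  "hand": 1
}}

```text
t: 9.78
eef_pos: [0.4367, -0.0977, 0.0317]
ee_rot: [3.131, 0.0, 1.65]
force: [-0.4, -0.8, -0.2]
width: 0.0396
```

```bash
python3 go.py .434 -.098 .028 1.649
```

```text
at [ 0.4367 -0.0977  0.0317] d [-0.0027 -0.0003 -0.0037] [-0.0006  0.0106 -0.0013] q [ 0.22  0.24 -0.74  0.   -0.58 -1.72]
```

>>> {"api": "apply_moves", "payload": {
  "increments": [0,0,0.015,-0.0006,0.01,0,0,0,0.03,0,0,0,0,0,0.03,0,0,0,0,0,0.03,0,0,0,0,0,0.02,0,0,0,0.024,0.0083,0,0,0,0,0.024,0.0083,0,0,0,0,0.024,0.0083,0,0,0,0,0.024,0.0083,0,0,0,0,0.024,0.0083,0,0,0,0,0.024,0.0083,0,0,0,0,0.024,0.0083,0,0,0,0,0.024,0.0083,0,0,0,0,0.024,0.0083,0,0,0,0,0,0,0,0,0,0]
}}

```text
t: 11.03
eef_pos: [0.6552, -0.0202, 0.1592]
ee_rot: [-3.132, -0.001, 1.647]
force: [1.4, 0.5, -1.3]
width: 0.0392
```

```bash
python3 go.py .676 -.015 .033 1.649
```

```text
at [ 0.6552 -0.0202  0.1592] d [ 0.0208  0.0052 -0.1262] [-0.0004 -0.0093  0.0018] q [ 0.26  0.39 -0.13 -0.   -1.06 -1.76]
```

>>> {"api": "apply_moves", "payload": {
  "increments": [0.021,0.005,0,0,-0.009,0,0,0,0,0,0,0,0,0,-0.02,0,0,0,0,0,-0.02,0,0,0,0,0,-0.02,0,0,0,0,0,-0.02,0,0,0,0,0,-0.012,0,0,0,0,0,-0.006,0,0,0]
}}

```text
t: 11.7
eef_pos: [0.6752, -0.0147, 0.0537]
ee_rot: [-3.137, -0.001, 1.647]
force: [-0.6, 0.2, -1.1]
width: 0.0396
```

```bash
python3 go.py .676 -.015 .033 1.649
```

```text
at [ 0.6752 -0.0147  0.0537] d [ 0.0008 -0.0003 -0.0207] [-0.0001 -0.0051  0.0019] q [ 0.27  0.52 -0.19 -0.   -0.87 -1.76]
```

>>> {"api": "apply_moves", "payload": {
  "increments": [0,0,-0.008,0,-0.008,0.002,0,0,-0.006,0,0,0,0,0,-0.004,0,0,0,0,0,-0.003,0,0,0,0,0,-0.002,0,0,0]
}}

```text
t: 12.12
eef_pos: [0.6736, -0.0154, 0.0313]
ee_rot: [-3.141, 0.002, 1.65]
force: [-8.2, 1.4, 17.8]
width: 0.0392
```

```bash
python3 go.py .676 -.015 .0317 1.649
```

```text
at [ 0.6736 -0.0154  0.0313] d [0.0024 0.0004 0.0004] [ 0.0016 -0.0002 -0.001 ] q [ 0.27  0.54 -0.22  0.   -0.82 -1.76]
```

>>> {"api": "apply_moves", "payload": {
  "increments": [0,0,0.0005,0,0,0,0,0,0,0,0,0,0,0,0,0,0,0,0,0,0,0,0,0],
  "hand": 0.2
}}

```text
t: 12.45
eef_pos: [0.6755, -0.015, 0.0354]
ee_rot: [3.137, 0.001, 1.651]
force: [-0.4, 0.1, -0.8]
width: 0.0606
```

>>> {"api": "apply_moves", "payload": {
  "increments": [0,0,0.02,0,0,0,0,0,0.03,0,0,0,0,0,0.03,0,0,0,0,0,0.03,0,0,0,0,0,0.015,0,0,0,-0.0189,0.0099,0,0,0,0.1215,-0.0189,0.0099,0,0,0,0.1215,-0.0189,0.0099,0,0,0,0.1215,-0.0189,0.0099,0,0,0,0.1215,-0.0189,0.0099,0,0,0,0.1215,-0.0189,0.0099,0,0,0,0.1215,-0.0189,0.0099,0,0,0,0.1215,-0.0189,0.0099,0,0,0,0.1215,-0.0189,0.0099,0,0,0,0.1215,-0.0189,0.0099,0,0,0,0.1215,-0.0189,0.0099,0,0,0,0.1215,-0.0189,0.0099,0,0,0,0.1215,-0.0189,0.0099,0,0,0,0.1215,0,0,0,0,0,0],
  "hand": 0.5
}}

```text
t: 14.03
eef_pos: [0.4197, 0.1157, 0.166]
ee_rot: [3.133, 0.007, -3.004]
force: [0.3, 0.1, -0.1]
width: 0.0436
```

```bash
python3 go.py .430 .114 .08 3.234; python3 - <<'E'
from fit import *
ims={c:grab(c,f'b_{c}.png') for c in('top','scene')}
for c in ims: print(c,'bottle',fitb({c:ims[c]},.674,-.015),'lid',fit('lid',{c:ims[c]},.43,.114,1.66)[:2])
a=ims['top'][130:270,220:400];b=ims['scene'][150:290,220:400]
cv2.imwrite('pics/b.png',cv2.resize(np.hstack([a,b])[:,:,::-1],None,fx=2.2,fy=2.2,interpolation=cv2.INTER_CUBIC))
E
```

```text
at [0.4197 0.1157 0.166 ] d [ 0.0103 -0.0017 -0.086 ] [-0.0094  0.0061 -0.0456] q [ 0.72  0.01 -0.6  -0.   -0.95 -0.58]
top bottle (array([ 0.67100508, -0.01605942]), np.float64(28.764705882352942)) lid (array([0.43938967, 0.11756155, 1.35559408]), np.float64(855.2549019607843))
scene bottle (array([ 0.68141482, -0.04687334]), np.float64(818.6941176470589)) lid (array([0.47567203, 0.11398508, 2.76959389]), np.float64(1070.772549019608))
```

View pics/b.png

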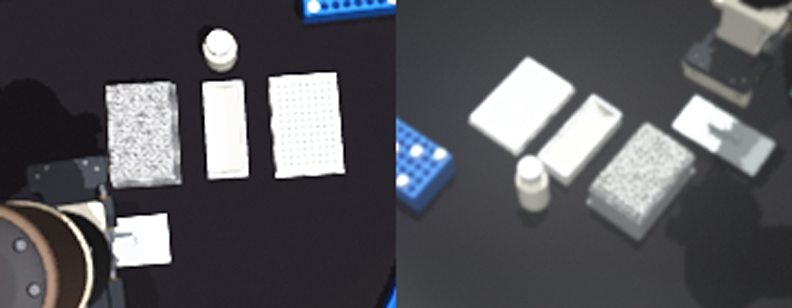

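>>> {"api": "apply_moves", "payload": {
  "increments": [0.01,-0.002,0,-0.009,0.006,-0.0456,0,0,-0.02,0,0,0,0,0,-0.022,0,0,0,0,0,-0.022,0,0,0,0,0,-0.022,0,0,0,0,0,0,0,0,0]
}}

```text
t: 14.63
eef_pos: [0.4388, 0.1141, 0.08]
ee_rot: [3.138, 0.009, -3.073]
force: [-0.9, -0.3, -0.8]
width: 0.0434
```

```bash
python3 go.py .430 .1145 .022 3.234
```

```text
at [0.4388 0.1141 0.08  ] d [-0.0088  0.0004 -0.058 ] [-0.0043  0.0091  0.0242] q [ 0.69  0.16 -0.68  0.   -0.72 -0.63]
```

>>> {"api": "apply_moves", "payload": {
  "increments": [-0.009,0,0,-0.004,0.009,0.024,-0.003,0,-0.014,0,0,0,-0.002,0,-0.014,0,0,0,-0.002,0,-0.01,0,0,0,0,0,0,0,0,0]
}}

```text
t: 15.05
eef_pos: [0.4249, 0.1143, 0.0445]
ee_rot: [-3.141, 0.001, -3.05]
force: [-0.7, -0.1, -0.4]
width: 0.0437
```

```bash
python3 go.py .430 .1145 .022 3.234
```

```text
at [0.4249 0.1143 0.0445] d [ 0.0051  0.0002 -0.0225] [0.0002 0.0007 0.0012] q [ 0.71  0.21 -0.74  0.   -0.62 -0.62]
```

>>> {"api": "apply_moves", "payload": {
  "increments": [0.004,0,-0.01,0,0,0,0,0,-0.009,0,0,0,0,0,-0.005,0,0,0,0,0,-0.003,0,0,0]
}}

```text
t: 15.38
eef_pos: [0.4321, 0.1162, 0.0196]
ee_rot: [3.139, 0.006, -3.049]
force: [-0.6, 0.4, 0.6]
width: 0.0436
```

```bash
python3 go.py .430 .1145 .022 3.234
```

```text
at [0.4321 0.1162 0.0196] d [-0.0021 -0.0017  0.0024] [-0.0034  0.0058  0.0001] q [ 0.71  0.26 -0.75  0.   -0.55 -0.62]
```

>>> {"api": "apply_moves", "payload": {
  "increments": [-0.002,-0.0015,0,-0.003,0.006,0,0,0,-0.001,0,0,0,0,0,-0.001,0,0,0,0,0,0,0,0,0,0,0,0,0,0,0,0,0,0,0,0,0],
  "hand": 1,
  "force": 20
}}

```text
t: 15.88
eef_pos: [0.43, 0.1145, 0.0175]
ee_rot: [-3.141, -0.001, -3.049]
force: [-0.3, 0.4, -0.5]
width: 0.0118
```

```bash
python3 go.py .430 .1145 .022 3.234
```

```text
at [0.43   0.1145 0.0175] d [-0.     -0.      0.0045] [ 0.0003 -0.0013  0.0002] q [ 0.71  0.27 -0.75 -0.   -0.55 -0.61]
```

>>> {"api": "apply_moves", "payload": {
  "increments": [0,0,0.01,0,0,0,0,0,0.03,0,0,0,0,0,0.03,0,0,0,0,0,0.03,0,0,0,0,0,0.02,0,0,0,0.0111,-0.0105,0,0,0,-0.121,0.0111,-0.0105,0,0,0,-0.121,0.0111,-0.0105,0,0,0,-0.121,0.0111,-0.0105,0,0,0,-0.121,0.0111,-0.0105,0,0,0,-0.121,0.0111,-0.0105,0,0,0,-0.121,0.0111,-0.0105,0,0,0,-0.121,0.0111,-0.0105,0,0,0,-0.121,0.0111,-0.0105,0,0,0,-0.121,0.0111,-0.0105,0,0,0,-0.121,0.0111,-0.0105,0,0,0,-0.121,0.0111,-0.0105,0,0,0,-0.121,0.0111,-0.0105,0,0,0,-0.11,0,0,0,0,0,0]
}}

```text
t: 17.47
eef_pos: [0.5778, -0.0299, 0.1469]
ee_rot: [3.136, -0.0, 1.615]
force: [0.9, -0.4, 0.3]
width: 0.0121
```

```bash
python3 go.py .5737 -.0226 .09 1.649
```

```text
at [ 0.5778 -0.0299  0.1469] d [-0.0041  0.0073 -0.0569] [-0.0006  0.0053  0.0343] q [ 0.29  0.27 -0.33  0.   -0.96 -1.81]
```

>>> {"api": "apply_moves", "payload": {
  "increments": [-0.004,0.007,0,0,0.005,0.034,0,0,-0.015,0,0,0,0,0,-0.018,0,0,0,0,0,-0.018,0,0,0,0,0,-0.004,0,0,0,0,0,0,0,0,0]
}}

```text
t: 17.97
eef_pos: [0.571, -0.0199, 0.0914]
ee_rot: [3.141, -0.002, 1.67]
force: [0.8, 0.5, 0.0]
width: 0.0117
```

```bash
python3 go.py .5737 -.0226 .0475 1.65; python3 -c "
from h import *
a=grab('top')[140:240,250:400];b=grab('scene')[150:270,230:410]
cv2.imwrite('pics/c.png',np.hstack([cv2.resize(a,(450,300),interpolation=2),cv2.resize(b,(450,300),interpolation=2)])[:,100:,::-1])"
```

```text
at [ 0.571  -0.0199  0.0914] d [ 0.0027 -0.0027 -0.0439] [-0.0017  0.0002 -0.0202] q [ 0.31  0.33 -0.4  -0.   -0.84 -1.78]
```

View pics/c.png

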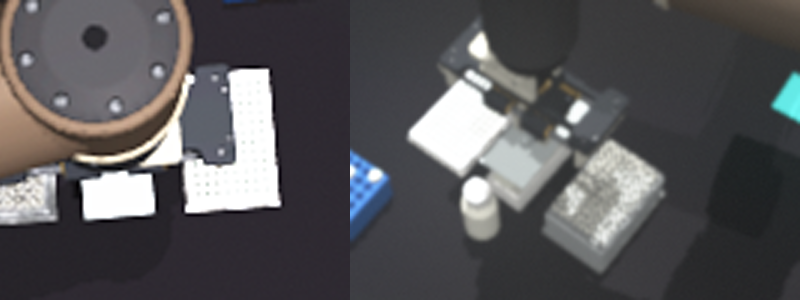

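>>> {"api": "apply_moves", "payload": {
  "increments": [0.002,-0.0027,-0.008,-0.002,0,-0.02,0,0,-0.01,0,0,0,0,0,-0.008,0,0,0,0,0,-0.003,0,0,0,0,0,0,0,0,0]
}}

```text
t: 18.48
eef_pos: [0.5756, -0.022, 0.064]
ee_rot: [3.134, -0.001, 1.65]
force: [-0.7, 0.5, -1.0]
width: 0.0116
```

```bash
python3 go.py .5737 -.0226 .0475 1.65
```

```text
at [ 0.5756 -0.022   0.064 ] d [-0.0019 -0.0006 -0.0165] [-0.0011  0.0071  0.0003] q [ 0.3   0.36 -0.43  0.   -0.77 -1.79]
```

>>> {"api": "apply_moves", "payload": {
  "increments": [-0.0015,-0.0006,-0.006,-0.001,0.007,0,0,0,-0.005,0,0,0,0,0,-0.003,0,0,0,0,0,-0.002,0,0,0,0,0,-0.002,0,0,0]
}}

```text
t: 18.9
eef_pos: [0.5746, -0.0228, 0.0467]
ee_rot: [-3.142, 0.001, 1.651]
force: [-9.0, 3.4, 28.8]
width: 0.0121
```

```bash
python3 go.py .5737 -.0226 .0475 1.65
```

```text
at [ 0.5746 -0.0228  0.0467] d [-0.0009  0.0002  0.0008] [ 0.0007  0.     -0.0011] q [ 0.3   0.39 -0.44  0.   -0.74 -1.79]
```

>>> {"api": "apply_moves", "payload": {
  "increments": [0,0,0.001,0,0,0,0,0,0,0,0,0,0,0,0,0,0,0,0,0,0.01,0,0,0,0,0,0.025,0,0,0,0,0,0.025,0,0,0,0,0,0.03,0,0,0,0,0,0.02,0,0,0],
  "hand": 0.55
}}

```text
t: 19.57
eef_pos: [0.5708, -0.0238, 0.1586]
ee_rot: [-3.131, 0.003, 1.651]
force: [1.1, -0.1, -0.6]
width: 0.0398
```

>>> {"api": "apply_moves", "payload": {
  "increments": [-0.0086,0.0311,0,0,0,0.116,-0.0086,0.0311,0,0,0,0.116,-0.0086,0.0311,0,0,0,0.116,-0.0086,0.0311,0,0,0,0.116,-0.0086,0.0311,0,0,0,0.116,-0.0086,0.0311,0,0,0,0.116,-0.0086,0.0311,0,0,0,0.116,-0.0086,0.0311,0,0,0,0.116,-0.0086,0.0311,0,0,0,0.116,-0.0086,0.0311,0,0,0,0.116,-0.0086,0.0311,0,0,0,0.116,-0.0086,0.0311,0,0,0,0.116,-0.0086,0.0311,0,0,0,0.116,0,0,0,0,0,0],
  "hand": 0
}}

```text
t: 20.73
eef_pos: [0.4554, 0.3973, 0.1764]
ee_rot: [3.132, 0.008, -3.053]
force: [0.1, -0.9, -0.2]
width: 0.0878
```

```bash
python3 go.py .450 .412 .045 3.272; python3 - <<'E'
from fit import *
ims={c:grab(c,f'd_{c}.png') for c in('top','scene')}
for c in ims: print(c,fit('lid',{c:ims[c]},.574,-.0225,.08,z0=.03)[:2])
a=ims['top'][110:250,130:370];b=ims['scene'][150:290,220:460]
cv2.imwrite('pics/d.png',cv2.resize(np.vstack([a,b])[:,:,::-1],None,fx=2.1,fy=2.1,interpolation=cv2.INTER_CUBIC))
E
```

```text
at [0.4554 0.3973 0.1764] d [-0.0054  0.0147 -0.1314] [-0.0104  0.0066  0.0422] q [ 1.04  0.28 -0.24  0.   -1.03 -0.95]
top (array([ 0.57398668, -0.02244995,  0.09811453]), np.float64(124.88235294117646))
scene (array([ 0.62379176,  0.02090972, -0.84454208]), np.float64(2887.956862745098))
```

View pics/d.png

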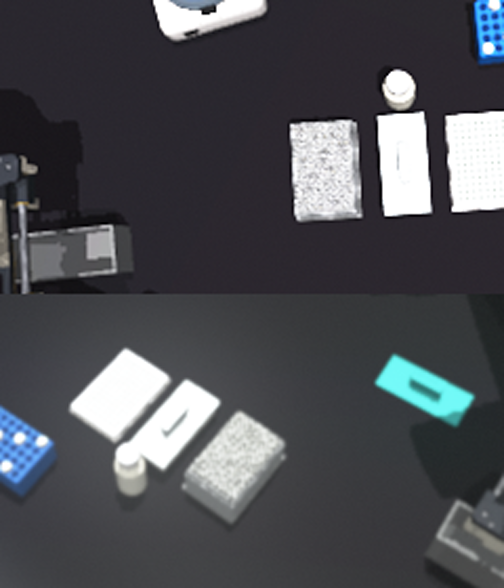

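>>> {"api": "apply_moves", "payload": {
  "increments": [-0.0054,0.0147,0,-0.01,0.0066,0.042,0,0,-0.02,0,0,0,0,0,-0.022,0,0,0,0,0,-0.022,0,0,0,0,0,-0.012,0,0,0,0,0,0,0,0,0]
}}

```text
t: 21.33
eef_pos: [0.4518, 0.4057, 0.1013]
ee_rot: [3.141, 0.001, -3.026]
force: [-0.7, -0.3, 0.2]
width: 0.0875
```

```bash
python3 go.py .450 .412 .045 3.272
```

```text
at [0.4518 0.4057 0.1013] d [-0.0018  0.0063 -0.0563] [-0.0009  0.0006  0.0152] q [ 1.05  0.37 -0.31  0.   -0.89 -0.94]
```

>>> {"api": "apply_moves", "payload": {
  "increments": [-0.002,0.006,-0.008,0,0,0.015,0,0,-0.012,0,0,0,0,0,-0.012,0,0,0,0,0,-0.012,0,0,0,0,0,-0.006,0,0,0,0,0,0,0,0,0]
}}

```text
t: 21.83
eef_pos: [0.4518, 0.412, 0.051]
ee_rot: [3.138, 0.004, -3.013]
force: [-0.2, -0.4, 0.3]
width: 0.0878
```

```bash
python3 go.py .450 .412 .045 3.272;python3 -c "
from h import *
b=grab('scene')[200:360,360:600]
cv2.imwrite('pics/e.png',cv2.resize(b[:,:,::-1],None,fx=2.5,fy=2.5,interpolation=cv2.INTER_CUBIC))"
```

```text
at [0.4518 0.412  0.051 ] d [-0.0018 -0.     -0.006 ] [-0.0042  0.0031  0.0019] q [ 1.06  0.43 -0.36  0.   -0.78 -0.93]
```

View pics/e.png

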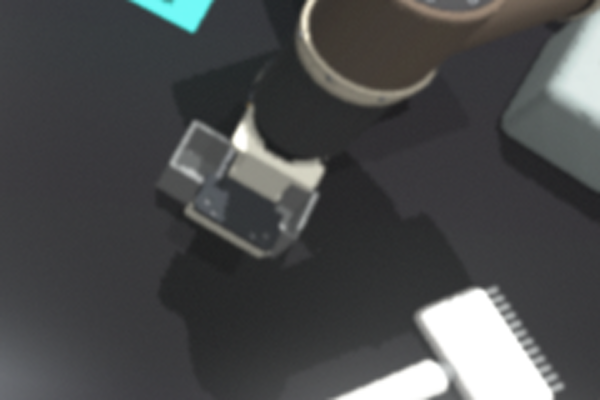

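>>> {"api": "apply_moves", "payload": {
  "increments": [-0.0015,0,-0.004,-0.004,0.003,0,0,0,-0.003,0,0,0,0,0,0,0,0,0,0,0,0,0,0,0,0,0,0,0,0,0,0,0,0,0,0,0],
  "hand": 1,
  "force": 25
}}

```text
t: 22.38
eef_pos: [0.4513, 0.4136, 0.0465]
ee_rot: [3.139, 0.003, -3.013]
force: [-0.1, 0.4, -0.8]
width: 0.0601
```

```bash
python3 go.py .450 .412 .045 3.272
```

```text
at [0.4513 0.4136 0.0465] d [-0.0013 -0.0016 -0.0015] [-0.0033  0.0024  0.0014] q [ 1.06  0.44 -0.36  0.   -0.77 -0.93]
```

>>> {"api": "apply_moves", "payload": {
  "increments": [0,0,0.01,0,0,0,0,0,0.03,0,0,0,0,0,0.035,0,0,0,0,0,0.035,0,0,0,0,0,0.03,0,0,0,0,0,0.01,0,0,0,0.0068,-0.032,0,0,0,-0.081,0.0068,-0.032,0,0,0,-0.081,0.0068,-0.032,0,0,0,-0.081,0.0068,-0.032,0,0,0,-0.081,0.0068,-0.032,0,0,0,-0.081,0.0068,-0.032,0,0,0,-0.081,0.0068,-0.032,0,0,0,-0.081,0.0068,-0.032,0,0,0,-0.081,0.0068,-0.032,0,0,0,-0.081,0.0068,-0.032,0,0,0,-0.081,0,0,0,0,0,0]
}}

```text
t: 23.8
eef_pos: [0.5164, 0.0782, 0.2184]
ee_rot: [3.13, 0.007, 2.426]
force: [-0.0, 1.0, -1.0]
width: 0.0596
```

```bash
python3 go.py .588 -.228 .2 1.65
```

```text
at [0.5164 0.0782 0.2184] d [ 0.0716 -0.3062 -0.0184] [ 0.0012  0.014  -0.7761] q [ 0.53  0.11 -0.36  0.   -1.08 -1.25]
```

>>> {"api": "apply_moves", "payload": {
  "increments": [0.0072,-0.0306,0,0,0.003,-0.0776,0.0072,-0.0306,-0.002,0,0.003,-0.0776,0.0072,-0.0306,-0.002,0,0.003,-0.0776,0.0072,-0.0306,-0.002,0,0.003,-0.0776,0.0072,-0.0306,-0.002,0,0,-0.0776,0.0072,-0.0306,-0.002,0,0,-0.0776,0.0072,-0.0306,-0.002,0,0,-0.0776,0.0072,-0.0306,-0.002,0,0,-0.0776,0.0072,-0.0306,-0.002,0,0,-0.0776,0.0072,-0.0306,0,0,0,-0.0776,0,0,0,0,0,0]
}}

```text
t: 24.72
eef_pos: [0.5886, -0.2427, 0.2118]
ee_rot: [3.13, 0.002, 1.615]
force: [1.5, 0.3, -1.3]
width: 0.0599
```

```bash
python3 go.py .588 -.228 .12 1.65
```

```text
at [ 0.5886 -0.2427  0.2118] d [-0.0006  0.0147 -0.0918] [0.001  0.0118 0.0351] q [-0.08  0.31 -0.12  0.   -1.13 -1.44]
```

>>> {"api": "apply_moves", "payload": {
  "increments": [0,0.0147,0,0.001,0.012,0.035,0,0,-0.02,0,0,0,0,0,-0.025,0,0,0,0,0,-0.025,0,0,0,0,0,-0.015,0,0,0,0,0,0,0,0,0]
}}

```text
t: 25.22
eef_pos: [0.589, -0.2271, 0.1292]
ee_rot: [3.138, 0.0, 1.654]
force: [-1.7, -0.3, -2.0]
width: 0.0598
```

```bash
python3 go.py .588 -.228 .0465 1.65; python3 -c "
from h import *
a=grab('top')[130:240,300:480];b=grab('scene')[100:240,200:400]
cv2.imwrite('pics/f.png',np.hstack([cv2.resize(a,(400,280),interpolation=2),cv2.resize(b,(400,280),interpolation=2)])[:,:,::-1])"
```

```text
at [ 0.589  -0.2271  0.1292] d [-0.001  -0.0009 -0.0827] [ 0.0002  0.0037 -0.0036] q [-0.06  0.37 -0.23 -0.   -0.96 -1.43]
```

View pics/f.png

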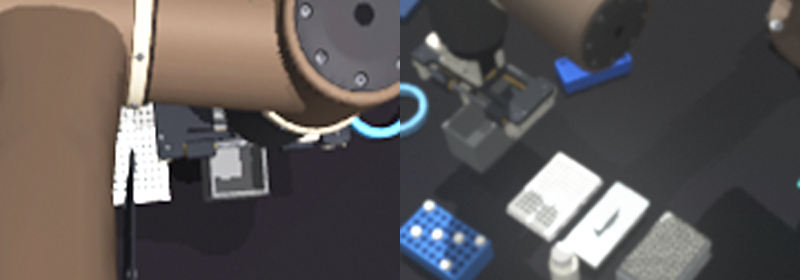

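Tub is held level, right of the plate. Lowering on.

>>> {"api": "apply_moves", "payload": {
  "increments": [-0.001,-0.001,-0.015,0,0.004,-0.0036,0,0,-0.018,0,0,0,0,0,-0.018,0,0,0,0,0,-0.012,0,0,0,0,0,-0.005,0,0,0,0,0,0,0,0,0]
}}

```text
t: 25.82
eef_pos: [0.5955, -0.2279, 0.0705]
ee_rot: [3.125, 0.005, 1.655]
force: [-0.5, -0.2, -1.5]
width: 0.0597
```

```bash
python3 go.py .588 -.228 .0465 1.65
```

```text
at [ 0.5955 -0.2279  0.0705] d [-0.0075 -0.0001 -0.024 ] [ 0.0041  0.0175 -0.005 ] q [-0.06  0.44 -0.29  0.   -0.83 -1.43]
```

>>> {"api": "apply_moves", "payload": {
  "increments": [-0.007,0,-0.008,0.004,0.0175,-0.005,0,0,-0.006,0,0,0,0,0,-0.004,0,0,0,0,0,-0.003,0,0,0,0,0,0,0,0,0]
}}

```text
t: 26.23
eef_pos: [0.59, -0.228, 0.0512]
ee_rot: [3.139, 0.001, 1.65]
force: [0.2, -0.3, -1.7]
width: 0.0596
```

```bash
python3 go.py .588 -.228 .0465 1.65
```

```text
at [ 0.59   -0.228   0.0512] d [-0.002   0.     -0.0047] [ 0.0005  0.0031 -0.0003] q [-0.06  0.46 -0.3   0.   -0.81 -1.43]
```

>>> {"api": "apply_moves", "payload": {
  "increments": [-0.0015,0,-0.002,0,0.003,0,0,0,-0.002,0,0,0,0,0,-0.002,0,0,0,0,0,-0.001,0,0,0]
}}

```text
t: 26.57
eef_pos: [0.5892, -0.2283, 0.0462]
ee_rot: [3.14, 0.002, 1.651]
force: [-5.8, 3.7, 12.4]
width: 0.0599
```

```bash
python3 go.py .588 -.228 .0465 1.65
```

```text
at [ 0.5892 -0.2283  0.0462] d [-0.0012  0.0003  0.0003] [ 0.0014  0.0016 -0.0011] q [-0.06  0.46 -0.31  0.   -0.8  -1.43]
```

>>> {"api": "apply_moves", "payload": {
  "increments": [0,0,0,0,0,0,0,0,0,0,0,0,0,0,0,0,0,0,0,0,0.01,0,0,0,0,0,0.025,0,0,0,0,0,0.03,0,0,0,0,0,0.035,0,0,0,0,0,0.03,0,0,0,-0.02,-0.035,0,0,0,0,-0.02,-0.035,0,0,0,0,-0.02,-0.035,0,0,0,0,-0.02,-0.035,0,0,0,0,-0.02,-0.035,0,0,0,0,-0.02,-0.035,0,0,0,0,-0.02,-0.035,0,0,0,0,-0.02,-0.035,0,0,0,0,-0.01,-0.035,0,0,0,0,0,0,0,0,0,0],
  "hand": 0.18
}}

```text
t: 28.07
eef_pos: [0.4128, -0.5541, 0.1973]
ee_rot: [3.129, 0.012, 1.662]
force: [2.0, 0.4, -0.5]
width: 0.0714
```

```bash
python3 chk.py f tub plate tipbox; python3 - <<'E'
from fit import *
ims={c:cv2.imread(f'pics/f_{c}.png')[:,:,::-1] for c in('top','scene')}
for c in ims: print(c,fit('lid',{c:ims[c]},.574,-.0225,.08,z0=.03)[:2],fitb({c:ims[c]},.672,-.015))
a=ims['top'][100:280,230:510];b=ims['scene'][80:260,160:440]
cv2.imwrite('pics/fin.png',cv2.resize(np.vstack([a,b])[:,:,::-1],None,fx=1.65,fy=1.65,interpolation=cv2.INTER_CUBIC))
E
```

```text
tub ['top'] [ 0.5879 -0.2319  0.07  ] 110.5
tub ['scene'] [ 0.5851 -0.2287  0.0516] 116.9
tub ['top', 'scene'] [ 0.5866 -0.2315  0.0806] 252.3
plate ['top'] [ 0.5802 -0.124   0.0789] 69.6
plate ['scene'] [ 0.6135 -0.0685 -0.8899] 1310.9
plate ['top', 'scene'] [ 0.5802 -0.1238  0.0773] 1454.4
tipbox ['top'] [0.5634 0.0775 0.0708] 94.7
tipbox ['scene'] [0.5733 0.0794 0.0148] 234.5
tipbox ['top', 'scene'] [0.5672 0.0779 0.062 ] 442.7
top (array([ 0.57454013, -0.02178514,  0.09310692]), np.float64(125.09019607843138)) (array([ 0.67058154, -0.0157666 ]), np.float64(32.67843137254902))
scene (array([ 0.61543238, -0.02002599, -0.03540575]), np.float64(1594.6039215686274)) (array([ 0.67139678, -0.01956385]), np.float64(850.3058823529412))
```

View pics/fin.png

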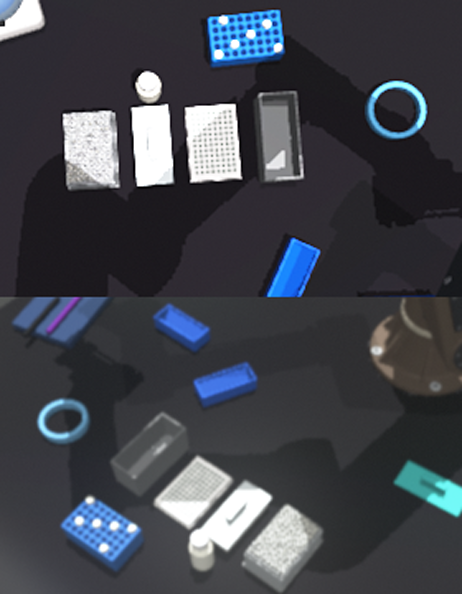

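```bash
python3 -c "
from station import arm
print(arm.get_state()['t'],arm.job_done())"
```

```text
the job is handed in; nothing more can be done
28.1667 None
```

The bench is set up and the job was handed in at about 28 s of the 112 s allowed. Nothing was dropped, and all four things are released with the gripper clear.

My last checks, from fitting the camera pictures (the lid and bottle also look right in the final picture):

| Thing | Measured position (x, y in m) | Check | Allowed |
|---|---|---|---|
| Trough | (0.574, -0.023) | within about 1 mm of midway between tip box and plate, measured before the lid went on | 13 mm |
| Lid | (0.574, -0.022) | about 1 mm from the trough's centre, flat, about 0.02 rad off the set-down direction | 9 mm, 0.15 rad |
| Bottle | (0.671, -0.016) | upright, about 97 mm from the trough's centre (gap about 18 mm) | 86–114 mm |
| Tub | (0.587, -0.231) | about 107 mm from the plate's centre (gap about 35 mm), ends level to about 2 mm | 87–119 mm |

- **Plate and tip box:** both still fit where they started, to within about 1–2 mm.
- **Tape and rack:** I did not re-measure these. They look unmoved in the pictures and the arm never went near them.
- **Checks that failed:** the scene-camera fits for the plate, trough, lid and bottle did not work, because bright neighbouring things merged with them. Those positions rest on the top camera alone.
- **Checks that disagreed:** the two cameras differed by about 3–4 mm on the tub, and the tub's fitted gap came out a few mm wider than the 3 cm aimed at. Both are inside the limits.

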